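# Check the pressure of the glaze sprayer's air tank

### The arm

A 6-joint arm with a two-finger parallel gripper is mounted at the origin on the work surface. World frame = base frame: x ahead of the robot, y to its left, z up, the work surface at z = 0. Lengths are in m, angles in rad, forces in N, time in s.
With the tool pointing down it reaches from about 0.3 to 0.75 m from the base axis. Payload 8.5 kg.
Tool frame: the origin (TCP) lies on the centre line of the jaws, within the pads' length; the fingertips stand 19 mm ahead of it and the grasp point (between the pads) is the TCP; z points along the fingers, y is the line along which they close (so a half turn about z gives the same grasp; the last joint's range is limited). The gripper opens to 88 mm and grips with 3 to 60 N. Pads are 18 mm wide; open, the fingers measure 123 mm over their backs; the gripper's body (75 mm by 187 mm) begins 45 mm behind the grasp point.
Start: joints at [-1.387, 0.381, 1.297, -0, 1.464, -0.215], TCP at [0.214, -0.507, 0.258] pointing down, gripper open.
Joint ranges: [-3.11, 3.11], [-0.89, 2.33], [0.22, 2.48], [-1.42, 4.56], [0.17, 2.85], [-2.88, 2.88]. Speed limits (rad/s): [2.39, 2.39, 3.14, 3.14, 3.14, 3.14].

### API

Orientations are given as a 3x3 rotation matrix whose columns are the frame's x, y, z axes.
In Python, from rig import manip, sensors, viewer, job gives the robot as it stands. The module is installed in compiled form; this text tells all that it offers. Calls block until the motion is done:
- manip.move_pose(position, orientation): joint-space move of the TCP to a pose.
- manip.servo_line(position, rotation=None, vel=0.15, force_limit=None): straight line of the TCP; rotation=None keeps the orientation; vel is the mean speed in m/s. With force_limit (N) it stops when the force on the tool has changed by that much, and returns True; else False.
- manip.move_joints(angles): joint-space move.
- manip.command_gripper(opening): opening from 0.0 (shut) to 1.0 (fully open); the grip force is fixed at half the most; returns when the fingers have stopped.
- manip.dwell(seconds).
- manip.solve_ik(position, orientation): joint angles nearest the present ones, or None.
- sensors.get_state(): the state.
- viewer.get_image(name): name is "scene" or "side" or "wrist"; returns a dict with "img" (400x640x3 uint8, blue, green, red), "z_map" (400x640 float32, m along the optical axis (not along the pixel's ray), 0 where there is no reading), "fx", "fy", "cx", "cy" (pixels), "position" and "rotation" of the camera in the world. Camera axes: x right, y down, z forward; pixel columns grow to the right and rows downward; lengths in m; the calibration is good to about 2 mm. A picture is of the moment at which its call begins.
A pose or a line that the arm cannot do raises manip.Unreachable and nothing moves.
- job.hand_in(): hands the job in; it is judged then, once.
The state is a dict: "clock": time; "joints": joint angles; "qd": joint speeds; "joint_efforts": joint torques, N m; "eef_pos": TCP position; "tcp_rot": TCP orientation; "wrist_force": force on the tool from outside, world axes, zero at the start; "ft_torque": the same for the moment, N m; "finger_gap": opening from 0.0 (shut) to 1.0 (fully open); "grasp_force": force on a finger pad.
Only numpy, scipy, OpenCV 4.12 (cv2) and the standard library are available. Lean on these libraries where they do the work, as an engineer would, in place of code of your own. Each camera call takes 0.05 s, during which the arm holds its last target. There are 200 camera calls.

### The job

Take the pressure gauge off its wooden rest, push it upright onto the valve stem on top of the green air tank and press gently until the yellow rod will come out no farther although you push on, then stop and keep it there for a good second so that the pressure can be read. Do not ram the valve pin down to its stop. Then put the gauge back in its rest, fully down, and let go of it, leaving the other things on the table alone.

Things in the scene. Friction and masses are not known exactly. Their poses are not given: they have to be found in the camera images.
- gauge: Pressure gauge, 0.16 kg, loose. Origin: centre of the chuck's mouth (its lowest point), z up. Chuck: upright steel tube, 32 mm long, 20 mm outside, 12 mm bore, the lowest 6 mm flared to 25 mm outside, 17 mm inside. On it a black head 36 x 30 mm (x, y), z 32 to 50 mm, with a level aluminium barrel, 18 mm diameter, along +x to x = 85 mm at z = 41 mm.
- gauge_grip (a point): Middle of the gauge's red upright grip tab, which stands on the black head right over the chuck: 26 mm along the gauge's x, 16 mm along its y (pinch it across y), 36 mm high. This point is 68 mm above the mouth. Axes as the gauge's.
- rod (a joint): How far the yellow rod stands out of the barrel's end, along the gauge's +x, m; it springs back to 0. A sprung rubber plunger, 9 mm diameter, its foot 10 mm inside the chuck's mouth, drives it: the plunger pushes back with 1 N per mm and the rod moves 3 mm per mm of plunger (3 mm per N), 54 mm at most. Unknown tank pressure: 12 to 45 mm.
- tank: Green air tank bolted to the table, 110 mm diameter, 110 mm high, under a brass collar 26 mm diameter up to 120 mm and an upright brass valve stem. Origin: centre of its underside, on the table; z up.
- stem_top (a point): Centre of the rim of the valve stem, 155 mm above the table. The stem is 9 mm in diameter and stands 35 mm above the brass collar. From its middle the steel valve pin stands 7 mm higher still (its tip 162 mm above the table).
- valve_pin (a joint): How far the 5 mm valve pin is pushed down, m: 0 shut, 0.006 on its stop. Air holds it up with a steady unknown force of 4 to 14 N. As the gauge is pushed on, first the rod comes out; when the push equals the air's force the rod stops and the pin sinks, at the same push. From 1 mm the valve is open; 2 to 4 mm is right, over 5.5 mm is rammed.
- rest: The gauge's rest, a fixed wooden block 140 x 70 x 45 mm (x, y, z), origin at the centre of its underside. A square hole, 31 x 31 mm and 40 mm deep, opens in its top.
- rest_hole0 (a point): Centre of the hole's mouth in the top of the rest, 45 mm above the table, 35 mm from the block's centre toward its -x. The gauge stands with its chuck in the hole and its head and barrel flat on the block's top, the barrel along the block's +x: its mouth is then 32 mm below this point.
- cup: Bystander: steel cup, 68 mm diameter, 75 mm high, origin at the centre of its underside.
- glaze_jar: Bystander: blue glaze jar with a white cap, 68 mm diameter, 90 mm high, origin at the centre of its underside.
- wood_block: Bystander: small light wooden block, 70 x 50 x 35 mm, origin at the centre of its underside.
There are look-alikes about, which are no part of the job. Of the things like the gauge, leave any that is orange; of the rest the smaller one is meant.

How it is judged:
On the way:
1. The gauge is upright on the valve stem, its rod out, and holds the valve open (pin at least 1 mm down) for one second (value of joint valve_pin above 0.001 m and value of joint rod above 0.008 m and horizontal distance between gauge and stem_top below 0.006 m and angle between gauge's own z axis and vertical below 0.15 rad and contact force between gauge and tank above 2 N), for 1 s.
At the end, for the whole second after the job is handed in: The gauge stands released and at rest in its rest: chuck in the hole within 8 mm of its centre, mouth at least 29 mm below the top of the block, upright within 0.1 rad, rod back in (under 3 mm) and the valve pin up (under 1 mm) (z of gauge in the frame of rest_hole0 below -0.029 m and horizontal distance between gauge and rest_hole0 below 0.008 m and angle between gauge's own z axis and vertical below 0.1 rad and linear speed of gauge below 0.02 m/s and value of joint rod below 0.003 m and value of joint valve_pin below 0.001 m); the robot touches nothing.
It fails at once if the valve pin is rammed down to its stop (more than 5.5 mm) (value of joint valve_pin above 0.0055 m).
It fails at once if the gauge is forced against the tank with more than 25 N (contact force between gauge and tank above 25 N).
It fails at once if a bystander (cup, jar, wooden block) is moved more than 20 mm (distance of any of cup, glaze_jar, wood_block from where it was at the start of the episode above 0.02 m).
It also fails if it takes over 66 s, if anything falls off the work surface, if the arm or the gripper's body presses on something with over 40 N, if the wrist force passes 120 N, or if a joint passes its speed limit or range.

## Working session

There is one attempt and no reset: what is moved stays moved. The work goes in short steps, each a Python script; the robot and the scene stay as the last script left them, time stands still between calls to the robot, and variables do not carry over. Pictures are saved under pics/ and viewed, at most 10 in all, crops included, and the job is handed in when it is done.

```bash
mkdir -p pics
cat > h.py <<'E'
import numpy as np, cv2
from rig import manip, sensors, viewer, job
def grab(n,f=None):
    d=viewer.get_image(n)
    if f: cv2.imwrite('pics/'+f,d['img']); np.savez('pics/'+f[:-4]+'.npz',**d)
    return d
def cloud(d):
    h,w=d['z_map'].shape; u,v=np.meshgrid(np.arange(w),np.arange(h)); z=d['z_map']
    P=np.stack([(u-d['cx'])/d['fx']*z,(v-d['cy'])/d['fy']*z,z],-1)
    return P@np.array(d['rotation']).T+np.array(d['position'])
def ray(d,u,v,z):
    r=np.array(d['rotation'])@np.array([(u-d['cx'])/d['fx'],(v-d['cy'])/d['fy'],1]); p=np.array(d['position'])
    return p+r*(z-p[2])/r[2]
E
python3 - <<'E'
from h import *
for n in ('scene','side','wrist'):
    d=grab(n,n+'0.png'); print(n,d['fx'],d['position'],np.round(d['rotation'],3).tolist())
print(sensors.get_state())
E
```

```text
scene 419.6807886711284 [0.85484714 0.46940059 0.82528166] [[-0.835, 0.437, -0.335], [0.55, 0.647, -0.527], [-0.014, -0.625, -0.781]]
side 497.93604969927037 [ 0.38233333 -0.81321554  0.61477651] [[0.981, -0.088, 0.17], [-0.191, -0.5, 0.845], [0.011, -0.862, -0.508]]
wrist 349.92333998703504 [ 0.27882512 -0.47936144  0.38454836] [[0.388, -0.885, -0.256], [-0.922, -0.373, -0.107], [-0.001, 0.278, -0.961]]
{'clock': 0.15, 'joints': array([-1.38728846e+00,  3.81044351e-01,  1.29797961e+00, -3.83471378e-06,
        1.46357921e+00, -2.15309207e-01]), 'qd': array([ 1.35179492e-03, -2.38575135e-03, -2.18665163e-03,  1.19426247e-05,
       -1.18398395e-03, -1.48313084e-03]), 'joint_efforts': array([ 2.97830258e-03, -4.38080513e+01, -2.24614245e+01,  7.14821205e-02,
        3.43490916e-02, -1.02363235e-04]), 'eef_pos': array([ 0.21354165, -0.50667067,  0.25731403]), 'tcp_rot': array([[ 9.21520864e-01,  3.88328807e-01, -1.88147386e-04],
       [ 3.88328795e-01, -9.21520353e-01,  9.92853852e-04],
       [ 2.12172106e-04, -9.87998587e-04, -9.99999489e-01]]), 'wrist_force': array([-0.0717025 ,  0.52599362, -0.26750094]), 'ft_torque': array([-0.03008286,  0.03040751,  0.00014044]), 'grasp_force': 0.0, 'finger_gap': 0.9968667705127904}
```

View pics/scene0.png

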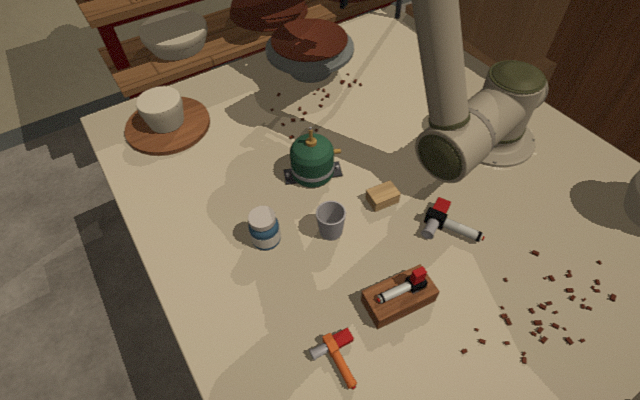

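View pics/side0.png

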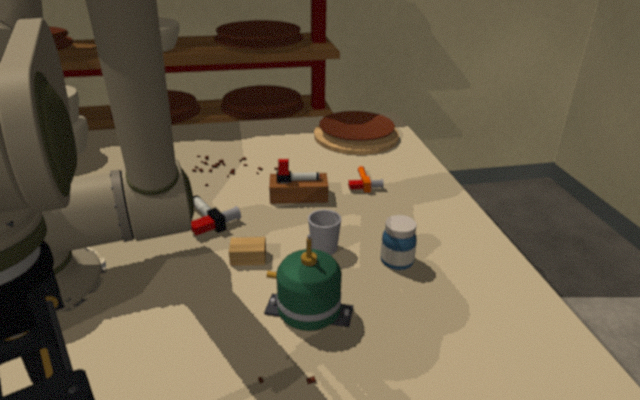

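Scene: gauge in its rest at about (405,288), with its red tab at (417,277). The larger look-alike is at (450,220), the orange one at (338,355) and the tank stem at (311,133). Side: gauge at (295,175), stem at (310,245).

Run:
```python
from h import *
for n,rb,sb in (('scene',(405,260,440,300),(295,115,330,150)),('side',(270,150,300,185),(295,225,325,270))):
    d=dict(np.load(f'pics/{n}0.npz')); P=cloud(d); hsv=cv2.cvtColor(d['img'],cv2.COLOR_BGR2HSV).astype(int)
    print(n)
    H,S,V=hsv[...,0],hsv[...,1],hsv[...,2]
    m=((H<6)|(H>174))&(S>170)&(V>90)
    b=np.zeros_like(m); b[rb[1]:rb[3],rb[0]:rb[2]]=1; q=P[m&b]; ys,xs=np.where(m&b)
    print('tab',len(q),np.median(q,0),q.min(0),q.max(0),'px',xs.mean(),ys.mean(),'ray z.081',ray(d,xs.mean(),ys.mean(),.081))
    t=q[q[:,2]>np.percentile(q[:,2],90)-.004]; print(' tabtop',len(t),t.mean(0),np.percentile(q[:,2],95))
    # block
    cen=np.median(q,0)
    near=(np.hypot(P[...,0]-cen[0],P[...,1]-cen[1])<.15)&(abs(P[...,2]-.045)<.005)&(H<25)&(S>80)&~m
    pts=P[near][:,:2]; print(' top n',len(pts)); r=cv2.minAreaRect(pts.astype(np.float32)); print(' block',r, np.round(cv2.boxPoints(r),3).tolist())
    # barrel
    bar=(np.hypot(P[...,0]-cen[0],P[...,1]-cen[1])<.12)&(P[...,2]>.055)&(P[...,2]<.07)&(S<70)&(V>60)
    bp=P[bar]; print(' barrel',len(bp),bp.mean(0)); v=cv2.fitLine(bp[:,:2].astype(np.float32),cv2.DIST_HUBER,0,.01,.01).ravel(); print(v)
    # stem
    b=np.zeros_like(m); b[sb[1]:sb[3],sb[0]:sb[2]]=1
    s=b.astype(bool)&(P[...,2]>.125)&(P[...,2]<.175)
    print(' stem',s.sum(),P[s].mean(0),P[s].max(0)); ys,xs=np.where(s); 
    for y in np.unique(ys): k=ys==y; print(y,xs[k].min(),xs[k].max(),np.round(P[y,xs[k]].mean(0),4))
    T=(P[...,2]>.104)&(P[...,2]<.113)&(H>35)&(H<95)&(S>60)
    print(' tanktop',T.sum(),cv2.minEnclosingCircle(P[T][:,:2].astype(np.float32)))
```

```text
scene
tab 155 [0.49924041 0.24399124 0.09669554] [0.47873949 0.21177669 0.0435334 ] [0.85484714 0.46940059 0.82528166] px 419.0838709677419 274.6193548387097 ray z.081 [0.49355713 0.23848771 0.081     ]
 tabtop 89 [0.50596135 0.24415568 0.11455165] 0.1002266033314579
 top n 1591
 block ((0.5310933589935303, 0.23413920402526855), (0.07220765203237534, 0.14064007997512817), 82.23954010009766) [[0.4569999873638153, 0.20800000429153442], [0.5960000157356262, 0.1889999955892563], [0.6060000061988831, 0.25999999046325684], [0.4659999907016754, 0.27900001406669617]]
 barrel 271 [0.54658961 0.23329394 0.06025688]
[ 0.9891375  -0.14699341  0.5575269   0.23194456]
 stem 45 [ 0.48924149 -0.16385836  0.14393295] [ 0.49238613 -0.16058886  0.16031226]
127 310 311 [ 0.487  -0.1666  0.1601]
128 310 311 [ 0.4885 -0.1644  0.1595]
129 309 312 [ 0.4879 -0.1655  0.1552]
130 309 312 [ 0.4887 -0.1644  0.1533]
131 309 312 [ 0.4893 -0.1637  0.151 ]
132 309 312 [ 0.4889 -0.1646  0.147 ]
133 309 312 [ 0.4899 -0.1631  0.1454]
134 309 312 [ 0.4897 -0.1637  0.1417]
135 309 312 [ 0.4902 -0.1631  0.1392]
136 309 31
[... 1183 characters left out ...]
.1712  0.1554]
240 306 310 [ 0.4889 -0.1712  0.1534]
241 306 310 [ 0.4888 -0.1717  0.1518]
242 306 310 [ 0.4888 -0.1715  0.1497]
243 306 310 [ 0.4889 -0.1711  0.1475]
244 306 310 [ 0.4888 -0.1714  0.1458]
245 306 310 [ 0.4887 -0.1718  0.1441]
246 306 310 [ 0.4887 -0.1717  0.142 ]
247 306 310 [ 0.4887 -0.1721  0.1403]
248 306 310 [ 0.4888 -0.171   0.1376]
249 306 310 [ 0.4887 -0.1718  0.1361]
250 306 310 [ 0.4888 -0.1712  0.1337]
251 306 310 [ 0.4888 -0.1712  0.1317]
252 306 310 [ 0.4887 -0.1718  0.1301]
253 306 310 [ 0.4888 -0.1712  0.1277]
254 307 310 [ 0.4895 -0.1716  0.1259]
255 307 307 [ 0.4868 -0.1734  0.1256]
 tanktop 995 ((0.4035626947879791, -0.10282082110643387), 0.1509542614221573)
```

Run:
```python
import cv2,numpy as np
a=cv2.imread('pics/scene0.png');b=cv2.imread('pics/side0.png')
c=[cv2.resize(x,(390,290),interpolation=cv2.INTER_CUBIC) for x in (a[255:335,350:458],a[110:190,270:378],b[145:225,250:358],b[225:305,260:368])]
cv2.imwrite('pics/crop.png',np.vstack([np.hstack(c[:2]),np.hstack(c[2:])]))
```

```text
(no output)
```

View pics/crop.png

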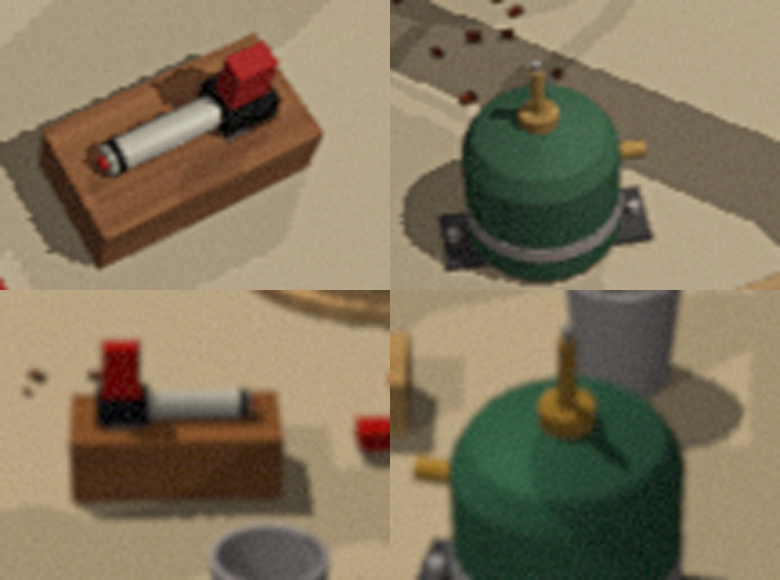

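Crops: the chuck's head and tab stand at the block's −x end, with the barrel along +x; the stem stands on the collar. Estimates: hole (0.4966, 0.2363), yaw −7.8°, stem (0.4885, −0.1673). I'll move above the gauge and refine with the wrist camera.

```bash
cat >> h.py <<'E'
YAW=np.deg2rad(-7.8)
def R(yaw=YAW): c,s=np.cos(yaw),np.sin(yaw); return np.array([[c,s,0],[s,-c,0],[0,0,-1.]])
E
python3 - <<'E'
from h import *
print(manip.solve_ik([.4966,.2363,.2],R()),manip.solve_ik([.4885,-.1673,.26],R()))
manip.move_pose([.4966,.2363,.20],R()); manip.dwell(.3)
d=grab('wrist','w1.png'); s=sensors.get_state(); print(s['clock'],s['eef_pos'],s['joints'],s['wrist_force'])
P=cloud(d);hsv=cv2.cvtColor(d['img'],cv2.COLOR_BGR2HSV).astype(int);H,S,V=[hsv[...,i] for i in range(3)]
m=((H<6)|(H>174))&(S>170)&(V>70)&(P[...,2]>.094)&(P[...,2]<.104)
q=P[m]; print('tabtop',len(q),q.mean(0),cv2.minAreaRect(q[:,:2].astype(np.float32)))
t=(abs(P[...,2]-.045)<.004)&(S>70)&(H<25)&(np.hypot(P[...,0]-.53,P[...,1]-.23)<.1)
if t.sum()>10: print('block',t.sum(),cv2.minAreaRect(P[t][:,:2].astype(np.float32)))
E
```

```text
[ 2.28815857e-01  4.28914547e-01  1.39470517e+00 -4.44089210e-16
  1.31797294e+00  1.93574787e+00] [-5.59525284e-01  3.19867080e-01  1.38474805e+00 -4.44089210e-16
  1.43697752e+00  1.14740672e+00]
3.3083 [0.49667709 0.2361735  0.20001764] [ 2.28555801e-01  4.28901002e-01  1.39467215e+00 -4.29092594e-06
  1.31796006e+00  1.93573256e+00] [ 0.55576837  0.61447706 -0.27656093]
tabtop 826 [0.4976164  0.23639542 0.09910084] ((0.49667567014694214, 0.2363886684179306), (0.01581539213657379, 0.025257648900151253), 81.80461883544922)
block 11191 ((0.5303813219070435, 0.23181568086147308), (0.07020167261362076, 0.1403321921825409), 82.20167541503906)
```

View pics/w1.png

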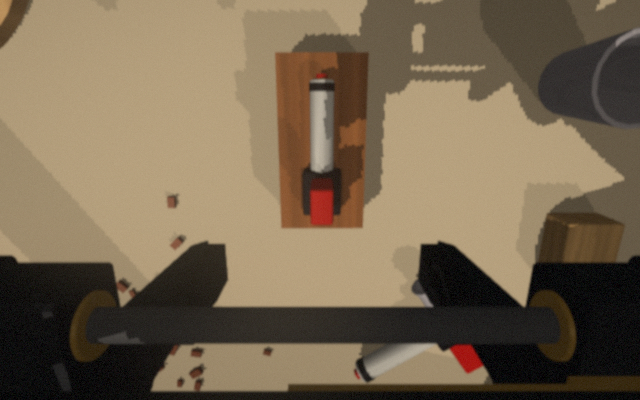

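Wrist view: gauge in its rest, tab at (322,202), barrel up the image. The tab centre measures (0.4967, 0.2364), which agrees. Grasping and lifting.

Run:
```python
from h import *
manip.command_gripper(.6)
manip.servo_line([.4967,.2364,.086],R(),vel=.08,force_limit=15)
manip.command_gripper(0); s=sensors.get_state(); print(s['finger_gap'],s['grasp_force'],s['eef_pos'],s['wrist_force'])
manip.servo_line([.4967,.2364,.27],R(),vel=.1)
manip.move_pose([.4885,-.1673,.27],R()); manip.dwell(.3)
s=sensors.get_state(); print(s['clock'],s['finger_gap'],s['grasp_force'],s['eef_pos'],s['wrist_force'])
for n in('scene','side','wrist'): grab(n,n+'2.png')
a=cv2.imread('pics/scene2.png')[70:190,230:390];b=cv2.imread('pics/side2.png')[150:270,230:390]
w=cv2.imread('pics/wrist2.png')
cv2.imwrite('pics/c2.png',np.vstack([np.hstack([cv2.resize(x,(400,300),interpolation=cv2.INTER_CUBIC) for x in(a,b)]),np.hstack([cv2.resize(w,(480,300)),np.zeros((300,320,3),np.uint8)])]))
```

```text
0.17824525567727903 29.97251878492534 [0.49670714 0.23643461 0.08601872] [-0.11620328 -0.23195677 -0.14109304]
9.9917 0.1839967241084244 29.973030507098883 [ 0.48866994 -0.16683665  0.27000781] [ 0.31229768  1.11949222 -1.23409236]
```

View pics/c2.png

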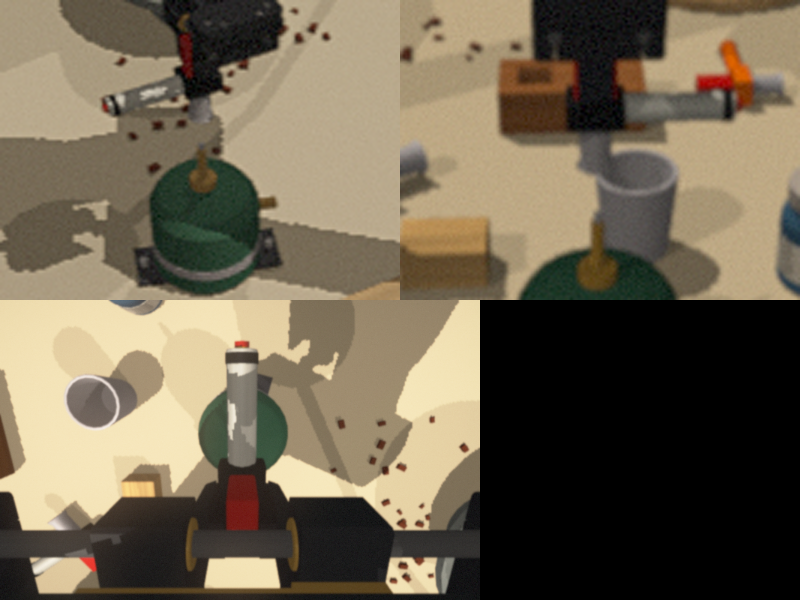

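Crops: the gauge hangs from the tab over the stem. Chuck at scene crop (200,105) above stem tip (202,150); side crop chuck (593,160), stem (598,215). I'll compare the chuck and stem axes numerically.

```bash
cat >> h.py <<'E'
def proj(d,p):
    q=np.array(d['rotation']).T@(np.array(p)-np.array(d['position'])); return np.array([q[0]/q[2]*d['fx']+d['cx'],q[1]/q[2]*d['fy']+d['cy']])
E
python3 - <<'E'
from h import *
for n,f in(('scene',(.4885,-.1673)),('side',(.4885,-.1673))):
    d=dict(np.load(f'pics/{n}2.npz')); P=cloud(d)
    x,y,z=P[...,0],P[...,1],P[...,2]
    for nm,lo,hi,r in(('chuck',.205,.226,.02),('flare',.194,.203,.022),('stem',.126,.153,.012),('pin',.156,.163,.012),('barrel',.22,.26,.11)):
        m=(np.hypot(x-.4885,y+.1673)<r)&(z>lo)&(z<hi); q=P[m]
        if nm=='barrel':
            m&=(x>.525)&(x<.57); q=P[m]; k=np.polyfit(x[m],z[m],1); print(n,'barrel slope',k[0],q.mean(0)); continue
        ys,xs=np.where(m)
        # lateral residual in px against a vertical axis through nominal stem at same height
        e=[]
        for v in np.unique(ys):
            xx=xs[ys==v]; zz=z[v,xx].mean(); hs=np.linspace(.12,.24,121); pr=np.array([proj(d,[.4885,-.1673,h]) for h in hs]); u=np.interp(-v,-pr[:,1],pr[:,0]) if pr[0,1]<pr[-1,1] else np.interp(v,pr[::-1,1],pr[::-1,0])
            e.append(((xx.min()+xx.max())/2-u, xx.max()-xx.min()+1))
        e=np.array(e); D=np.median(d['z_map'][m]); print(n,nm,len(q),np.round(q.mean(0),4),'z',q[:,2].min(),q[:,2].max(),'lat mm',np.round(np.median(e[:,0])*D/d['fx']*1e3,2),'width mm',np.median(e[:,1])*D/d['fx']*1e3)
    print('right axis',d['rotation'][:2,0])
E
```

```text
scene chuck 53 [ 0.4903 -0.1578  0.2134] z 0.20521589361327097 0.2228286484608838 lat mm 2.49 width mm 17.749786743381154
scene flare 33 [ 0.4906 -0.1587  0.1993] z 0.1955787321745569 0.2029457656910949 lat mm 1.83 width mm 17.949967532740587
scene stem 34 [ 0.4895 -0.1637  0.1407] z 0.1262816098439924 0.1525511062122319 lat mm 1.0 width mm 9.450139603331824
scene pin 5 [ 0.4882 -0.1653  0.1593] z 0.15613106451928682 0.1618106743343919 lat mm 1.5 width mm 4.656795570325152
scene barrel slope 0.005714194101120977 [ 0.54792486 -0.16819585  0.24127692]
right axis [-0.83488427  0.55025939]
side chuck 145 [ 0.4885 -0.1746  0.2152] z 0.20503710102186096 0.225841159692948 lat mm 1.23 width mm 19.85251340050036
side flare 56 [ 0.4878 -0.1746  0.2005] z 0.19694599247121197 0.20290450046830716 lat mm 0.4 width mm 21.565017125642424
side stem 68 [ 0.4887 -0.1719  0.1395] z 0.12600926275267238 0.15258480382636103 lat mm 0.96 width mm 8.03938598058344
side pin 13 [ 0.4887 -0.1708  0.1596] z 0.15617511970000625 0.16257793528630904 lat mm 1.03 width mm 3.9773305508267995
side barrel slope -0.007434290862078184 [ 0.54764725 -0.1808296   0.24220085]
right axis [ 0.98145044 -0.19138888]
```

Chuck sits ~1.7 mm too far in +y relative to the stem. Correct this, then descend step by step watching force.

```bash
cat >> h.py <<'E'
def wf(k=6):
    a=[]
    for _ in range(k): manip.dwell(.02); a.append(sensors.get_state()['wrist_force'])
    return np.mean(a,0)
E
python3 - <<'E'
from h import *
X,Y=.4885,-.1690
manip.servo_line([X,Y,.240],R(),vel=.06); manip.dwell(.2)
b=wf(10); print('base',b); np.save('base.npy',b)
hit=manip.servo_line([X,Y,.229],R(),vel=.02,force_limit=5); print('hit',hit)
fs=[]
if not hit:
    for i in range(8):
        z=.228-i*.001
        manip.servo_line([X,Y,z],R(),vel=.01); f=wf(4)-b; s=sensors.get_state()
        print(round(z,4),np.round(s['eef_pos'],4),np.round(f,2))
        if f[2]>5 or np.hypot(*f[:2])>6: break
print(sensors.get_state()['clock'])
for n in('scene','side','wrist'): grab(n,n+'3.png')
a=cv2.imread('pics/scene3.png')[70:190,230:390];bb=cv2.imread('pics/side3.png')[170:290,230:390]
w=cv2.imread('pics/wrist3.png')
cv2.imwrite('pics/c3.png',np.vstack([np.hstack([cv2.resize(x,(400,300),interpolation=cv2.INTER_CUBIC) for x in(a,bb)]),np.hstack([cv2.resize(w,(480,300)),np.zeros((300,320,3),np.uint8)])]))
E
```

```text
base [-0.08343393 -0.09916983 -1.44542265]
hit False
0.228 [ 0.4885 -0.169   0.228 ] [0.06 0.05 0.19]
0.227 [ 0.4885 -0.169   0.227 ] [ 0.21 -0.08 -0.33]
0.226 [ 0.4885 -0.169   0.226 ] [-0.15 -0.31 -0.46]
0.225 [ 0.4885 -0.169   0.225 ] [0.16 0.38 0.12]
0.224 [ 0.4885 -0.169   0.2241] [-0.06  0.09  1.02]
0.223 [ 0.4885 -0.169   0.2231] [-0.15  0.44  2.27]
0.222 [ 0.4885 -0.169   0.2221] [-0.03  0.12  3.54]
0.221 [ 0.4886 -0.169   0.2211] [0.03 0.11 4.3 ]
14.3917
```

View pics/c3.png

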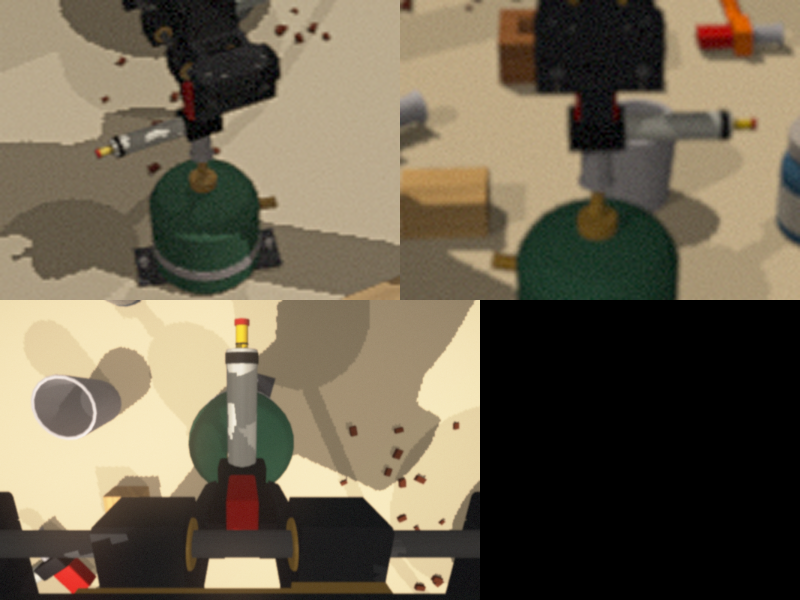

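The chuck is on the stem, the force rises 1 N/mm from contact at TCP z≈0.2251, and the yellow rod is out (side crop ~(740,124); wrist crop (241,335)). Continue in fine steps; pin depth = travel − force, cross-checked with the rod's red tip in the side view.

Run:
```python
from h import *
X,Y=.4885,-.1690; b=np.load('base.npy'); Z0=.2251
def tip():
    d=viewer.get_image('side'); h=cv2.cvtColor(d['img'],cv2.COLOR_BGR2HSV).astype(int)
    m=(h[...,0]>20)&(h[...,0]<34)&(h[...,1]>150)&(h[...,2]>90); m[:200]=0;m[245:]=0;m[:,:350]=0;m[:,430:]=0
    xs=np.where(m)[1]; return (xs.max() if len(xs) else 0, len(xs))
F=[];D=[];z=.221
while z>.2070:
    z-=.0005; manip.servo_line([X,Y,z],R(),vel=.008); f=wf(8)-b; s=sensors.get_state()
    t=(Z0-s['eef_pos'][2])*1e3; F.append(f[2]); D.append(t-f[2]); print(round(t,2),np.round(f,2),'pin~',round(D[-1],2),tip())
    if np.mean(D[-2:])>2.3 and min(D[-3:])>1.2: print('plateau'); break
    if f[2]>18 or np.hypot(*f[:2])>8: print('abort');break
print(sensors.get_state()['clock'],sensors.get_state()['finger_gap'])
grab('scene','scene4.png');grab('side','side4.png')
```

```text
4.52 [-0.2   0.18  4.87] pin~ -0.35 (np.int64(370), 18)
5.05 [-0.23  0.24  5.22] pin~ -0.17 (np.int64(371), 24)
5.56 [0.32 0.07 5.45] pin~ 0.11 (np.int64(372), 26)
6.06 [-0.07  0.13  6.14] pin~ -0.07 (np.int64(373), 29)
6.53 [-0.02  0.32  6.4 ] pin~ 0.13 (np.int64(374), 27)
6.98 [0.3  0.46 7.09] pin~ -0.11 (np.int64(374), 31)
7.42 [0.13 0.21 7.32] pin~ 0.1 (np.int64(375), 35)
7.88 [-0.83  0.62  7.92] pin~ -0.05 (np.int64(376), 36)
8.31 [-0.32  0.4   8.46] pin~ -0.15 (np.int64(377), 35)
8.75 [-0.47  0.6   8.81] pin~ -0.06 (np.int64(378), 40)
9.19 [-0.31  0.75  9.36] pin~ -0.16 (np.int64(378), 45)
9.64 [-0.81  1.14  9.76] pin~ -0.12 (np.int64(379), 47)
10.08 [-0.74  0.93  9.87] pin~ 0.21 (np.int64(380), 48)
10.53 [-0.74  1.39 10.56] pin~ -0.03 (np.int64(381), 44)
10.99 [-1.15  0.65 11.21] pin~ -0.22 (np.int64(382), 49)
11.45 [-1.26  0.77 11.06] pin~ 0.38 (np.int64(382), 57)
11.91 [-1.14  0.94 11.46] pin~ 0.45 (np.int64(382), 53)
12.44 [-1.1   0.87 11.4 ] pin~ 1.04 (np.int64(382), 50)
12.94 [-1.21  0.81 11.2 ] pin~ 1.74 (np.int64(382), 54)
13.42 [-1.21  1.22 11.21] pin~ 2.21 (np.int64(382), 56)
13.95 [-0.97  1.14 11.13] pin~ 2.82 (np.int64(382), 53)
plateau
23.6417 0.17659555160628743
```

Plateau at 11.2 N: the rod tip has stopped at x=382 and the pin is about 2.7 mm down. Holding 1.8 s, then withdraw and check the gauge in the grip above the rest.

Run:
```python
from h import *
X,Y=.4885,-.1690; b=np.load('base.npy')
manip.dwell(1.8); s=sensors.get_state(); print('hold',s['eef_pos'],wf()-b)
manip.servo_line([X,Y,.275],R(),vel=.05)
manip.move_pose([.4967,.2364,.20],R()); manip.dwell(.3)
s=sensors.get_state(); print(s['clock'],s['eef_pos'],s['finger_gap'],s['grasp_force'],wf()-b)
x0,y0=.4967,.2364
for n in('scene','side'):
    d=grab(n,n+'5.png'); P=cloud(d); x,y,z=P[...,0],P[...,1],P[...,2]
    for lo,hi in((.127,.133),(.137,.157)):
        m=(np.hypot(x-x0,y-y0)<.025)&(z>lo)&(z<hi); q=P[m]
        if m.sum(): v=d['position'][:2]-q.mean(0)[:2]; v/=np.linalg.norm(v); print(n,lo,m.sum(),q.mean(0),q.min(0)[2],'centre',q.mean(0)[:2]-.0082*v)
    m=(x>.53)&(x<.575)&(abs(y-.23)<.05)&(z>.15); k=np.polyfit(x[m],z[m],1); print('barrel slope',k[0],P[m].mean(0))
a=cv2.imread('pics/scene5.png')[210:330,330:490];bb=cv2.imread('pics/side5.png')[100:220,220:380]
cv2.imwrite('pics/c5.png',np.hstack([cv2.resize(x,(400,300),interpolation=cv2.INTER_CUBIC) for x in(a,bb)]))
```

```text
hold [ 0.48860793 -0.16905084  0.2111479 ] [-1.12748817  1.24085454 11.71771243]
28.9083 [0.49691184 0.23592956 0.2000719 ] 0.18128859999891073 29.97313820756972 [ 0.41119034  0.02985122 -0.12429917]
scene 0.127 37 [0.50191566 0.24259349 0.13002478] 0.1273551583059952 centre [0.49501731 0.23816035]
scene 0.137 16 [0.49951765 0.24601033 0.14159973] 0.13731266997069225 centre [0.49257559 0.24164596]
barrel slope -3.179552859755854 [0.53850823 0.22926832 0.3952778 ]
side 0.127 25 [0.49582228 0.2285208  0.13074818] 0.12769766350414402 centre [0.49671035 0.23667256]
side 0.137 70 [0.49625625 0.22933306 0.14681725] 0.13737799515004206 centre [0.49714699 0.23748453]
barrel slope -4.191714230210118 [0.54582984 0.2028557  0.32433979]
```

View pics/c5.png

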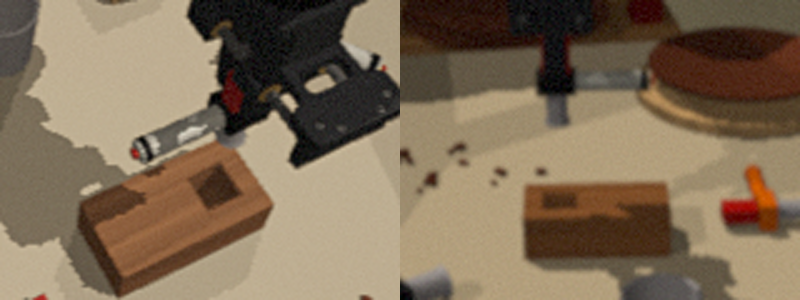

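Crops: gauge still upright and level in the grip (side crop chuck at (557,110)), rod back in, hole at (560,200) below. Inserting.

Run:
```python
from h import *
x,y=.4964,.2364
manip.servo_line([x,y,.125],R(),vel=.06); manip.dwell(.1)
h=manip.servo_line([x,y,.0855],R(),vel=.03,force_limit=5); s=sensors.get_state(); print(h,s['eef_pos'],s['wrist_force'],s['clock'])
if s['eef_pos'][2]<.0885:
    manip.command_gripper(.6); manip.dwell(.2)
    manip.servo_line([x,y,.20],R(),vel=.08); manip.dwell(.3)
    d=grab('wrist','w6.png'); grab('scene','scene6.png'); P=cloud(d)
    hs=cv2.cvtColor(d['img'],cv2.COLOR_BGR2HSV).astype(int);H,S,V=[hs[...,i] for i in range(3)]
    m=((H<6)|(H>174))&(S>170)&(V>70)&(np.hypot(P[...,0]-x,P[...,1]-y)<.03)&(P[...,2]>.09)
    q=P[m]; print('tab',q.mean(0),np.percentile(q[:,2],[5,95]),cv2.minAreaRect(q[:,:2].astype(np.float32)))
print(sensors.get_state()['clock'])
```

```text
True [0.49631767 0.23639834 0.08594657] [-3.22369369e-01 -1.00011348e-03  5.72217686e+00] 31.8583
tab [0.49724458 0.23605443 0.09903107] [0.09737843 0.10028899] ((0.49634823203086853, 0.23603619635105133), (0.01574336178600788, 0.025407597422599792), 81.43522644042969)
34.7417
```

View pics/w6.png

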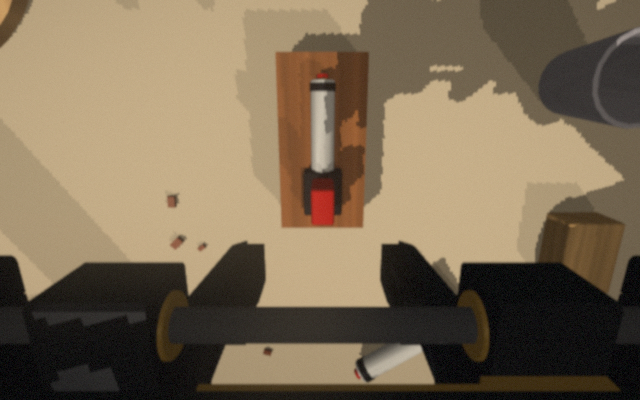

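The gauge is seated as before (tab at (322,202), top at z = 0.099), the rod is in, and the gripper is clear of it.

```bash
python3 -c "
from h import *
print(job.hand_in())"
```

```text
the job is handed in; nothing more can be done
None
```

The job is handed in, verdict not shown: I held the gauge on the stem for over 1.8 s at about 11 N (rod stopped, pin an estimated 2.7 mm down), then put it back fully down in its rest and let go.

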